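# Level the kitchen balance

### The arm

A 6-joint arm with a two-finger parallel gripper is mounted at the origin on a cart in front of the work surface, level with it; the furniture and walls round the work are solid. World frame = base frame: x ahead of the robot, y to its left, z up, the work surface at z = 0. Lengths are in m, angles in degrees, forces in N, time in s.
With the tool pointing down it reaches from about 0.225 to 0.875 m from the base axis. Payload 3.4 kg.
Tool frame: the origin (TCP) lies midway between the tips of the shut fingers; the grasp point (between the pads) lies 19 mm behind it (robot.grasp_offset is the distance from the TCP to the grasp point, in m); z points along the fingers, y is the line along which they close (so a half turn about z gives the same grasp; the last joint's range is limited). The gripper opens to 85 mm and grips with 20 to 120 N. Pads are 22 mm wide; open, the fingers measure 114 mm over their backs; the gripper's body (76 mm by 85 mm) begins 54 mm behind the grasp point. The pads swing forward as they close: fully open they stand 13 mm farther back than shut.
Start: joints at [65.031, 15.808, 86.224, -0, 77.962, -6.933], TCP at [0.178, 0.547, 0.231] pointing down, gripper open.
Joint ranges: [-165.64, 165.64], [-43.16, 119.46], [12.63, 154.43], [-67.54, 247.53], [6.08, 155.33], [-154.97, 154.97]. Speed limits (degrees/s): [147.25, 147.25, 180, 180, 180, 180].

### API

Orientations are given as a 3x3 rotation matrix whose columns are the frame's x, y, z axes.
In Python, from rig import get_obs, eyes, ticket, spotter, robot gives the robot as it stands.
- The arm moves only by the tool jog_arm, never from a script. Its argument "rows" is one flat list of numbers, 7 for each row, row after row: the shift along the tool's x, y, z normalised to -1 to 1, where 1 is 50 cm, then the turn, a rotation vector about the tool's x, y, z normalised to -1 to 1, where 1 is 2 rad, then the closure, from 0 (fully open) to 1 (shut). In form: [x, y, z, rx, ry, rz, jaw, x, y, z, rx, ry, rz, jaw, ...]. A call has exactly 5 rows; each row shifts and turns the commanded pose from where the row before left it, along the tool's axes as they then stand; what a row does not reach is not made up. A row lasts 1/10 s, in which the tool goes at most 50 mm and 8.59 degrees, less where a joint would pass 70% of its speed; a pose out of reach is approached as far as the arm can. A call with a number of a shift or a turn outside -1 to 1 is refused whole. A call with a gripper value outside its range is refused whole. The fingers move at their own pace and stop on an object; "newtons" is the grip in N (left out, the last holds). Time passes only in rows, so rows that do not move let the fingers close, or fill a call up. It gives the time, the measured TCP pose, the force, the opening and the grip force at its end, in the units of the state.
- get_obs(): the state, without advancing time (a new reading comes with each control period).
- eyes.snapshot(name): name is "side" or "top"; returns (picture, depth): 384x512x3 uint8, red, green, blue; 384x512 float32, m along the optical axis (not along the pixel's ray), 0 where there is no reading.
- eyes.camera_info(name): a dict with "intrinsics" (3x3 intrinsics, pixels), "k1" (the pictures are not rectified: a ray, as slopes to the right and down, at radius r is drawn at 1 + k1 r^2 times it, then the intrinsics apply), "extrinsics" (4x4, takes a point from world to camera coordinates). Camera axes: x right, y up, looking along -z (the intrinsics and any distortion apply to the point x, -y, -z); pixel columns grow to the right and rows downward; lengths in m; the calibration is good to about 2 mm. A picture is of the moment at which its call begins. camera_info takes no time and is no camera call.
- ticket.close_job(): hands the job in; it is judged then, once.
Trained networks look in the newest picture that a camera, given by its name, has taken for a name from the list of things; names that differ only in an ending like _2 or _b are one class to them, and where a whole thing is asked for, a point or a joint stands for the part that bears it (a point fixed in the world has none). Each returns a list of dicts, best first, with "conf" (0 to 1); they miss things now and then, are a little off and sometimes report something else, mostly with a low value. They report only what shows in the picture. A call takes as long as a camera call. They do not tell look-alikes from the thing itself.
- spotter.look_for(camera, query): "uv" ([column, row] in pixels, amid what is visible of it).
- spotter.cut_out(camera, query): "mask" (384x512 bool, what is visible of it) and "uv" ([column, row] in pixels, amid what is visible of it).
- spotter.tip_of(camera, query): "uv" ([column, row] in pixels: a listed point, or the origin of a listed thing).
The state is a dict: "clock": time; "q": joint angles; "qvel": joint speeds; "joint_torque": joint torques, N m; "eef_pos": TCP position; "tcp_rot": TCP orientation; "contact_force": force on the tool from outside, world axes, zero at the start; "torque": the same for the moment, N m; "grip_width": finger opening in m; "grasp_force": force on a finger pad.
Only numpy, scipy, OpenCV 4.12 (cv2) and the standard library are available. Lean on these libraries where they do the work, as an engineer would, in place of code of your own. Each camera call takes 0.05 s, during which the arm holds its last target. There are 200 camera calls.

### The job

Two food parcels of equal weight are being made up in the two pans of the kitchen balance. The honey jar weighs as much as the two salt shakers together, but just now a salt shaker shares its pan and that side hangs low. Move what is needed across to the other pan so that the balance sits level, with the honey jar and both shakers standing upright in the pans.

Things in the scene. Friction and masses are not known exactly. Their poses are not given: they have to be found in the camera images.
- honey_jar (a point): honey jar with a green lid, 64 x 68 mm across, 84 mm high, 240 g; stands upright in one of the pans. The point is its centre, 42 mm above its underside; z is up along it.
- shaker_a (a point): one of two like salt shakers of clear glass with a grey cap: round, 44 mm in diameter up to 74 mm, cap 34 mm in diameter, 90 mm high in all, 120 g. The point is its centre, 45 mm above its underside; z is up along it. At the start it stands upright in the pan that also holds the honey jar, beside the jar with a gap of about 30 mm along the pan's x, the two either way round.
- shaker_b (a point): one of two like salt shakers of clear glass with a grey cap: round, 44 mm in diameter up to 74 mm, cap 34 mm in diameter, 90 mm high in all, 120 g. The point is its centre, 45 mm above its underside; z is up along it. At the start it stands upright alone in the other pan, 30 to 50 mm from the pan's centre along the pan's x, on the side nearer the robot.
- pan_heavy (a point): the pan of the balance (left or right) that holds the honey jar at the start and hangs low: steel tray, 172 mm along its x (away from the robot) by 124 mm along its y (to the left, along the balance, towards or away from the other pan), rim 9 mm above its floor, 3 mm thick. The point is the centre of the floor's upper face; z is up: the pans stay horizontal and only rise and sink.
- pan_light (a point): the other pan, which stands high at the start; same size, point and axes; 280 mm between the pans' centres. One rises as the other sinks: with equal loads both floors are 75 mm above the worktop, the heavier side lies up to 17 mm lower and the other as much higher. A pan yields when pushed down. Where in the pan a load stands does not matter, only its weight.
Mind the look-alikes: they are no part of the job. Leave any red look-alike of the part that bears shaker_a alone. Leave any orange look-alike of the part that bears shaker_b alone.

How it is judged (in metres and radians):
At the end, for the whole second after the job is handed in: The honey jar stands in one pan and both salt shakers in the other, each upright within 10 degrees and resting in its pan (centre within the pan's rim), and the two pan floors are level within 10 mm in height (((x of honey_jar in the frame of pan_heavy between -0.085 and 0.085 m and y of honey_jar in the frame of pan_heavy between -0.062 and 0.062 m and z of honey_jar in the frame of pan_heavy between 0.03 and 0.06 m and x of shaker_a in the frame of pan_light between -0.085 and 0.085 m and y of shaker_a in the frame of pan_light between -0.062 and 0.062 m and z of shaker_a in the frame of pan_light between 0.03 and 0.06 m and x of shaker_b in the frame of pan_light between -0.085 and 0.085 m and y of shaker_b in the frame of pan_light between -0.062 and 0.062 m and z of shaker_b in the frame of pan_light between 0.03 and 0.06 m) or (x of honey_jar in the frame of pan_light between -0.085 and 0.085 m and y of honey_jar in the frame of pan_light between -0.062 and 0.062 m and z of honey_jar in the frame of pan_light between 0.03 and 0.06 m and x of shaker_a in the frame of pan_heavy between -0.085 and 0.085 m and y of shaker_a in the frame of pan_heavy between -0.062 and 0.062 m and z of shaker_a in the frame of pan_heavy between 0.03 and 0.06 m and x of shaker_b in the frame of pan_heavy between -0.085 and 0.085 m and y of shaker_b in the frame of pan_heavy between -0.062 and 0.062 m and z of shaker_b in the frame of pan_heavy between 0.03 and 0.06 m)) and angle between each of honey_jar, shaker_a, shaker_b's own z axis and vertical below 0.17 rad and z of pan_heavy in the frame of pan_light between -0.01 and 0.01 m); the robot touches nothing.
It also fails if it takes over 42 s, if anything falls off the work surface, if the arm or the gripper's body presses on something with over 40 N, if the wrist force passes 120 N, or if a joint passes its speed limit or range.

## Working session

There is one attempt and no reset: what is moved stays moved. The work goes in short steps, Python scripts to look and compute and a tool call to move; the robot and the scene stay as the last step left them, time stands still between calls to the robot, and variables do not carry over. Pictures are saved under pics/ and viewed, at most 10 in all, crops included, and the job is handed in when it is done.

Besides the shell and the picture viewer there is one more tool, called after "Request:" by a JSON object that holds its "fn" and its "kwargs", one argument or row to a line. jog_arm: Moves the arm, as the interface text tells. Scaled input: -1 to 1 covers 50 cm each way for a shift and 2 rad each way for a turn. Its arguments: {"type":"object","properties":{"rows":{"type":"array","items":{"type":"number","minimum":-1,"maximum":1}},"newtons":{"type":"number"}},"required":["rows"]}

```bash
mkdir -p pics; ls
cat > h.py <<'E'
import numpy as np, cv2
from rig import get_obs, eyes, ticket, spotter, robot
def world(name,uv,d):
    c=eyes.camera_info(name);K=np.array(c["intrinsics"]);k1=c["k1"];E=np.array(c["extrinsics"])
    p=np.array([(uv[0]-K[0,2])/K[0,0],(uv[1]-K[1,2])/K[1,1]]);q=p.copy()
    for _ in range(20): q=p/(1+k1*(q@q))
    X=np.array([q[0]*d,-q[1]*d,-d,1.]);return (np.linalg.inv(E)@X)[:3]
def cloud(name,mask,dep):
    v,u=np.nonzero(mask&(dep>0))
    return np.array([world1 for world1 in vec(name,u,v,dep[v,u])])
def vec(name,u,v,d):
    c=eyes.camera_info(name);K=np.array(c["intrinsics"]);k1=c["k1"];E=np.array(c["extrinsics"])
    p=np.stack([(u-K[0,2])/K[0,0],(v-K[1,2])/K[1,1]],1);q=p.copy()
    for _ in range(20): q=p/(1+k1*(q**2).sum(1,keepdims=True))
    X=np.stack([q[:,0]*d,-q[:,1]*d,-d,np.ones(len(d))],1);return (X@np.linalg.inv(E).T)[:,:3]
E
python3 - <<'E'
from h import *
ims=[]
for n in("top","side"):
    im,d=eyes.snapshot(n);cv2.imwrite(f"pics/{n}0.png",im[...,::-1]);np.save(f"{n}0.npy",d)
    print(n,np.round(np.linalg.inv(np.array(eyes.camera_info(n)["extrinsics"])),2).tolist())
    for q in("honey_jar","shaker_a","pan_heavy","pan_light"):
        for r in spotter.cut_out(n,q):
            m=r["mask"];P=cloud(n,m,d)
            print(n,q,round(r["conf"],2),np.round(r["uv"]),m.sum(),np.round(np.percentile(P,[3,50,97],axis=0),3).tolist() if len(P) else None)
print(get_obs())
E
```

```text
pics
top [[-0.02, 1.0, -0.09, 0.37], [-1.0, -0.02, 0.01, 0.03], [0.0, 0.09, 1.0, 1.25], [0.0, 0.0, 0.0, 1.0]]
top honey_jar 0.97 [297. 133.] 775 [[0.588, -0.105, 0.06], [0.613, -0.075, 0.141], [0.646, -0.049, 0.145]]
top shaker_a 0.73 [319. 243.] 264 [[0.341, -0.145, 0.03], [0.358, -0.126, 0.081], [0.375, -0.11, 0.091]]
top shaker_a 0.71 [197. 247.] 260 [[0.34, 0.146, 0.032], [0.36, 0.161, 0.081], [0.377, 0.18, 0.091]]
top shaker_a 0.68 [300. 170.] 278 [[0.514, -0.099, 0.084], [0.529, -0.083, 0.137], [0.548, -0.068, 0.148]]
top shaker_a 0.62 [185. 199.] 297 [[0.445, 0.165, 0.121], [0.462, 0.179, 0.173], [0.48, 0.198, 0.182]]
top shaker_a 0.57 [362. 156.] 320 [[0.559, -0.266, 0.009], [0.573, -0.244, 0.074], [0.594, -0.23, 0.09]]
top pan_light 0.93 [186. 182.] 3581 [[0.427, 0.123, 0.086], [0.515, 0.187, 0.092], [0.592, 0.253, 0.101]]
side [[0.7, 0.47, -0.54, -0.04], [-0.72, 0.43, -0.55, -0.5], [-0.02, 0.77, 0.64, 0.75], [0.0, 0.0, 0.0, 1.0]]
side honey_jar 0.66 [324. 197.] 1059 [[0.586, -0.106, 0.062], [0.6, -0.087, 0.122], [0.639, -0.052, 0.143]]
side shaker_a 0.96 [264. 297.] 625 [[0
[... 812 characters left out ...]
    7.79635045e+01, -6.93127238e+00]), 'qvel': array([ 0.07810117, -0.00069443,  0.11972667, -0.1068266 ,  0.07173244,
       -0.02658806]), 'joint_torque': array([-1.64073572e-03, -4.16258883e+01, -2.45875150e+01,  7.53700897e-05,
        1.21092558e-03, -1.01014518e-05]), 'eef_pos': array([0.17803783, 0.54672815, 0.23127611]), 'tcp_rot': array([[-9.50849109e-01,  3.09654602e-01, -1.50214249e-05],
       [ 3.09654602e-01,  9.50849108e-01, -4.06338314e-05],
       [ 1.70065558e-06, -4.32880958e-05, -9.99999999e-01]]), 'contact_force': array([-0.53450775, -0.0225059 , -0.22896764]), 'torque': array([ 0.00577491,  0.00034373, -0.03072169]), 'grasp_force': 0.0, 'grip_width': 0.0852437737377916}
```

Run:
```python
import cv2,numpy as np
a=cv2.imread("pics/top0.png")[90:300,130:410];b=cv2.imread("pics/side0.png")[130:340,130:410]
cv2.imwrite("pics/c0.png",np.hstack([cv2.resize(x,(400,300),interpolation=2) for x in(a,b)]))
cv2.imwrite("pics/c1.png",cv2.resize(b,(800,600),interpolation=2))
```

```text
(no output)
```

View pics/top0.png

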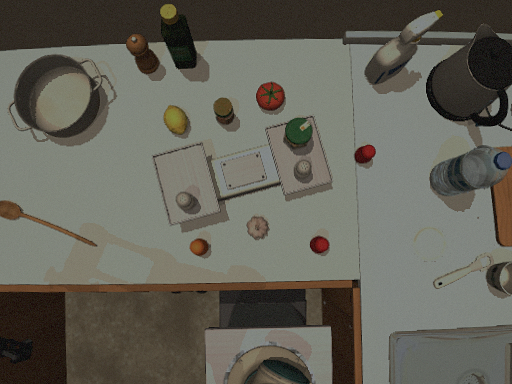

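View pics/c1.png

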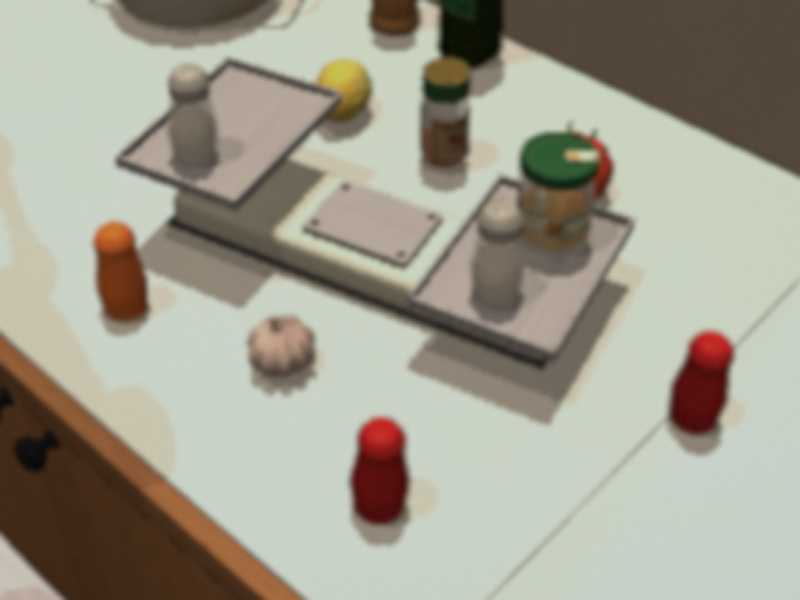

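Right (low) pan: jar with the green lid at (297,133) and a grey shaker at (300,170), which is shaker_a. Left (high) pan: grey shaker at (185,199), which is shaker_b. Things that could be mistaken for shakers are the red ones at (319,243) and (362,156), the orange one at (197,247), and a spice jar at (224,110). I choose the grey shaker at (300,170), and the crop confirms it.

Run:
```python
from h import *
d={n:np.load(f"{n}0.npy") for n in("top","side")}
v,u=np.mgrid[:384,:512]
for n in d:
    ok=d[n]>0;P=vec(n,u[ok],v[ok],d[n][ok])
    for lab,c,zt in(("A",(.53,-.085),.15),("B",(.463,.18),.18),("J",(.614,-.076),.146)):
        r=np.hypot(P[:,0]-c[0],P[:,1]-c[1])
        lim=.045 if lab=="J" else .035
        for lo,hi in((-.016,.01),(-.06,-.02)):
            Q=P[(r<lim)&(P[:,2]>zt+lo)&(P[:,2]<zt+hi)]
            if len(Q): print(n,lab,lo,len(Q),np.round([Q.min(0),Q.max(0),np.median(Q,0),(Q.min(0)+Q.max(0))/2],3).tolist())
    for lab,c,z in(("L",(.51,.187),.092),("R",(.575,-.085),.058)):
        r=np.hypot(P[:,0]-c[0],P[:,1]-c[1]);Q=P[(r<.125)&(abs(P[:,2]-z-.004)<.009)]
        print(n,lab,len(Q),np.round(np.median(Q[:,2]),4),cv2.minAreaRect((Q[:,:2]*1000).astype(np.float32)))
```

```text
top A -0.016 167 [[0.519, -0.103, 0.134], [0.551, -0.07, 0.151], [0.534, -0.086, 0.143], [0.535, -0.086, 0.143]]
top A -0.06 96 [[0.513, -0.107, 0.09], [0.55, -0.067, 0.13], [0.52, -0.08, 0.104], [0.531, -0.087, 0.11]]
top B -0.016 193 [[0.449, 0.168, 0.167], [0.483, 0.201, 0.186], [0.466, 0.183, 0.177], [0.466, 0.185, 0.177]]
top B -0.06 104 [[0.444, 0.164, 0.12], [0.484, 0.202, 0.155], [0.454, 0.171, 0.138], [0.464, 0.183, 0.138]]
top J -0.016 598 [[0.588, -0.11, 0.132], [0.649, -0.047, 0.149], [0.618, -0.078, 0.142], [0.619, -0.078, 0.14]]
top J -0.06 85 [[0.586, -0.102, 0.086], [0.619, -0.046, 0.124], [0.593, -0.069, 0.11], [0.603, -0.074, 0.105]]
top L 3409 0.0917 ((509.5172424316406, 188.09242248535156), (171.7722625732422, 124.78520965576172), 14.216500282287598)
top R 2516 0.058 ((576.7738037109375, -84.04728698730469), (173.40396118164062, 125.61017608642578), 14.122187614440918)
side A -0.016 150 [[0.515, -0.102, 0.134], [0.548, -0.071, 0.148], [0.527, -0.089, 0.143], [0.531, -0.087, 0.141]]
side A -0.06 278 [[0.51, -0.107, 0.09], [0.546, -0.07, 0.13], [0.519, -0.097, 0.107], [0.528, -0.089, 0.11]]
side B -0.016 139 [[0.444, 0.167, 0.164], [0.477, 0.197, 0.183], [0.457, 0.178, 0.174], [0.461, 0.182, 0.174]]
side B -0.06 252 [[0.439, 0.163, 0.12], [0.479, 0.2, 0.16], [0.45, 0.172, 0.139], [0.459, 0.182, 0.14]]
side J -0.016 468 [[0.585, -0.107, 0.13], [0.648, -0.047, 0.145], [0.611, -0.08, 0.141], [0.617, -0.077, 0.138]]
side J -0.06 371 [[0.584, -0.109, 0.086], [0.626, -0.049, 0.126], [0.593, -0.094, 0.109], [0.605, -0.079, 0.106]]
side L 1984 0.0921 ((505.6809997558594, 189.41656494140625), (176.33242797851562, 128.1568603515625), 14.257091522216797)
side R 2015 0.0579 ((573.8526611328125, -81.34066009521484), (175.8843231201172, 124.34971618652344), 14.27640151977539)
```

Request:
{"fn": "jog_arm", "kwargs": {
  "rows": [0,0,0,0,0,-0.0703,0,0,0,0,0,0,-0.0703,0,0,0,0,0,0,-0.0703,0,0,0,0,0,0,-0.0703,0,0,0,0,0,0,0,0],
  "newtons": 30
}}

```text
clock: 1.0
eef_pos: [0.1781, 0.5468, 0.2314]
tcp_rot: [[-0.97, -0.245, 0.0], [-0.245, 0.97, 0.0], [-0.0, 0.0, -1.0]]
contact_force: [-0.2, -0.3, -0.7]
grip_width: 0.0856
grasp_force: 0.0
```

Request:
{"fn": "jog_arm", "kwargs": {
  "rows": [-0.0252,-0.0935,0,0,0,0,0,-0.0252,-0.0935,0,0,0,0,0,-0.0252,-0.0935,0,0,0,0,0,-0.0252,-0.0935,0,0,0,0,0,-0.0252,-0.0935,0,0,0,0,0]
}}

```text
clock: 1.5
eef_pos: [0.297, 0.334, 0.2315]
tcp_rot: [[-0.97, -0.243, 0.001], [-0.243, 0.97, 0.0], [-0.001, 0.0, -1.0]]
contact_force: [1.9, 0.3, 0.3]
grip_width: 0.0851
grasp_force: 0.0
```

Request:
{"fn": "jog_arm", "kwargs": {
  "rows": [-0.0252,-0.0935,0,0,0,0,0,-0.0252,-0.0935,0,0,0,0,0,-0.0252,-0.0935,0,0,0,0,0,-0.0252,-0.0935,0,0,0,0,0,-0.0252,-0.0935,0,0,0,0,0]
}}

```text
clock: 2.0
eef_pos: [0.4155, 0.1226, 0.2317]
tcp_rot: [[-0.97, -0.242, 0.001], [-0.242, 0.97, 0.0], [-0.001, 0.0, -1.0]]
contact_force: [0.4, 1.7, -0.2]
grip_width: 0.0857
grasp_force: 0.0
```

Request:
{"fn": "jog_arm", "kwargs": {
  "rows": [-0.0252,-0.0935,0,0,0,0,0,-0.0252,-0.0935,0,0,0,0,0,-0.0252,-0.0935,0,0,0,0,0,-0.0252,-0.0935,0,0,0,0,0,0,0,0,0,0,0,0]
}}

```text
clock: 2.5
eef_pos: [0.5128, -0.05, 0.2311]
tcp_rot: [[-0.972, -0.237, 0.003], [-0.237, 0.972, -0.003], [-0.002, -0.004, -1.0]]
contact_force: [-0.3, 0.9, -0.0]
grip_width: 0.0854
grasp_force: 0.0
```

Request:
{"fn": "jog_arm", "kwargs": {
  "rows": [-0.011,-0.04,0,0,0,0,0,-0.011,-0.04,0.05,0,0,0,0,0,0,0.05,0,0,0,0,0,0,0,0,0,0,0,0,0,0,0,0,0,0]
}}

```text
clock: 3.0
eef_pos: [0.5298, -0.0802, 0.1815]
tcp_rot: [[-0.97, -0.245, -0.001], [-0.245, 0.97, 0.0], [0.001, 0.001, -1.0]]
contact_force: [1.0, 0.0, 0.3]
grip_width: 0.0854
grasp_force: 0.0
```

Request:
{"fn": "jog_arm", "kwargs": {
  "rows": [-0.003,-0.0135,0,0,0,0,0,0,0,0.05,0,0,0,0,0,0,0.05,0,0,0,0,0,0,0.05,0,0,0,0,0,0,0.037,0,0,0,0]
}}

```text
clock: 3.5
eef_pos: [0.5338, -0.0869, 0.088]
tcp_rot: [[-0.969, -0.246, 0.002], [-0.246, 0.969, -0.001], [-0.002, -0.001, -1.0]]
contact_force: [0.6, -0.7, 0.2]
grip_width: 0.0852
grasp_force: 0.0
```

Request:
{"fn": "jog_arm", "kwargs": {
  "rows": [0,0,0,0,0,0,0.3,0,0,0,0,0,0,0.45,0,0,0,0,0,0,0.6,0,0,0,0,0,0,0.8,0,0,0,0,0,0,1]
}}

```text
clock: 4.0
eef_pos: [0.5345, -0.0872, 0.0899]
tcp_rot: [[-0.969, -0.245, 0.004], [-0.245, 0.969, -0.001], [-0.004, -0.002, -1.0]]
contact_force: [1.1, 0.2, 5.3]
grip_width: 0.0389
grasp_force: 30.1
```

Request:
{"fn": "jog_arm", "kwargs": {
  "rows": [0,0,0,0,0,0,1,0,0,0,0,0,0,1,0,0,0,0,0,0,1,0,0,0,0,0,0,1,0,0,0,0,0,0,1]
}}

```text
clock: 4.5
eef_pos: [0.5345, -0.0872, 0.0899]
tcp_rot: [[-0.969, -0.245, 0.004], [-0.245, 0.969, -0.001], [-0.004, -0.002, -1.0]]
contact_force: [-0.1, 0.5, 6.7]
grip_width: 0.0391
grasp_force: 30.1
```

Request:
{"fn": "jog_arm", "kwargs": {
  "rows": [0,0,-0.01,0,0,0,1,0,0,-0.03,0,0,0,1,0,0,-0.05,0,0,0,1,0,0,-0.06,0,0,0,1,0,0,-0.06,0,0,0,1]
}}

```text
clock: 5.0
eef_pos: [0.5326, -0.0867, 0.1939]
tcp_rot: [[-0.97, -0.245, -0.001], [-0.245, 0.97, 0.0], [0.0, 0.0, -1.0]]
contact_force: [0.7, -1.0, -1.0]
grip_width: 0.0389
grasp_force: 30.0
```

Run:
```python
from h import *
im,d=eyes.snapshot("side");cv2.imwrite("pics/c2.png",cv2.resize(im[100:340,130:410],(700,600))[...,::-1]);o=get_obs();print(o["eef_pos"],o["contact_force"],o["grip_width"])
```

```text
[ 0.53575514 -0.08757384  0.19940642] [2.04288426 0.23335163 2.10642914] 0.03906740408032816
```

View pics/c2.png

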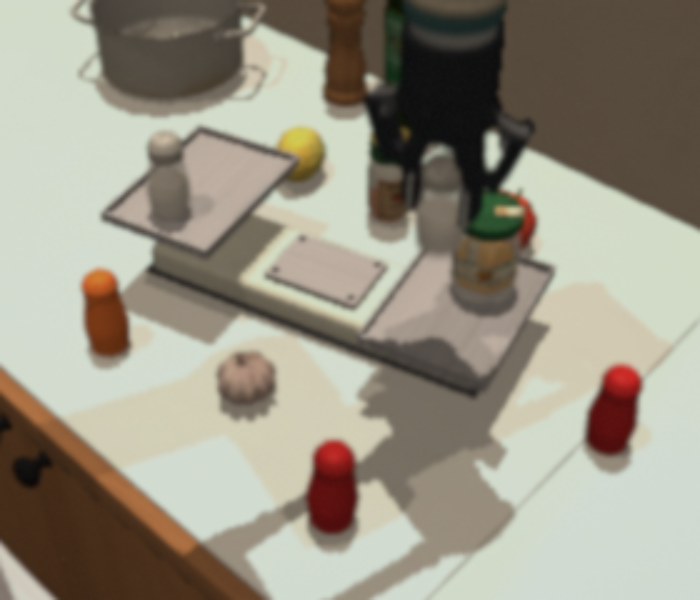

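The shaker is held upright at (440,205), and the jar is still standing in its pan at (487,255). Next I carry the shaker across.

Request:
{"fn": "jog_arm", "kwargs": {
  "rows": [-0.0164,0.0546,0,0,0,0,1,-0.0164,0.0546,0,0,0,0,1,-0.0164,0.0546,0,0,0,0,1,-0.0164,0.0546,0,0,0,0,1,-0.0164,0.0546,0,0,0,0,1]
}}

```text
clock: 5.55
eef_pos: [0.5391, 0.0567, 0.193]
tcp_rot: [[-0.97, -0.245, 0.0], [-0.245, 0.97, 0.0], [-0.0, -0.0, -1.0]]
contact_force: [0.6, -0.6, -1.4]
grip_width: 0.0394
grasp_force: 30.1
```

Request:
{"fn": "jog_arm", "kwargs": {
  "rows": [-0.0164,0.0546,0,0,0,0,1,-0.0164,0.0546,0,0,0,0,1,-0.0164,0.0546,0,0,0,0,1,-0.0164,0.0546,0,0,0,0,1,-0.0164,0.0546,0,0,0,0,1]
}}

```text
clock: 6.05
eef_pos: [0.5454, 0.1991, 0.1929]
tcp_rot: [[-0.969, -0.245, 0.0], [-0.245, 0.969, -0.0], [-0.0, -0.0, -1.0]]
contact_force: [0.7, -0.4, -0.9]
grip_width: 0.039
grasp_force: 30.1
```

Request:
{"fn": "jog_arm", "kwargs": {
  "rows": [0,0,0.03,0,0,0,1,0,0,0.03,0,0,0,1,0,0,0.03,0,0,0,1,0,0,0,0,0,0,1,0,0,0,0,0,0,1]
}}

```text
clock: 6.55
eef_pos: [0.5456, 0.198, 0.148]
tcp_rot: [[-0.97, -0.245, -0.0], [-0.245, 0.97, 0.0], [0.0, 0.0, -1.0]]
contact_force: [0.7, 0.2, -1.1]
grip_width: 0.039
grasp_force: 30.1
```

Request:
{"fn": "jog_arm", "kwargs": {
  "rows": [0,0,0.02,0,0,0,1,0,0,0.02,0,0,0,1,0,0,0.01,0,0,0,1,0,0,0.006,0,0,0,1,0,0,0,0,0,0,1]
}}

```text
clock: 7.05
eef_pos: [0.5454, 0.1978, 0.1193]
tcp_rot: [[-0.97, -0.245, -0.001], [-0.245, 0.97, -0.0], [0.001, 0.0, -1.0]]
contact_force: [0.8, -0.9, 0.2]
grip_width: 0.0389
grasp_force: 30.2
```

Request:
{"fn": "jog_arm", "kwargs": {
  "rows": [0,0,0.008,0,0,0,1,0,0,0.008,0,0,0,1,0,0,0.008,0,0,0,1,0,0,0,0,0,0,1,0,0,0,0,0,0,1]
}}

```text
clock: 7.55
eef_pos: [0.5457, 0.198, 0.1077]
tcp_rot: [[-0.97, -0.245, -0.0], [-0.245, 0.97, 0.0], [0.0, 0.0, -1.0]]
contact_force: [0.4, -1.6, -0.5]
grip_width: 0.0393
grasp_force: 30.3
```

Run:
```python
from h import *
im,d=eyes.snapshot("side");cv2.imwrite("pics/c3.png",cv2.resize(im[100:340,130:410],(700,600))[...,::-1]);o=get_obs();print(o["eef_pos"],o["contact_force"],o["grip_width"])
```

```text
[0.54572707 0.19798492 0.10783378] [-0.58222256 -0.70877289 -0.47332966] 0.03885097039145509
```

View pics/c3.png

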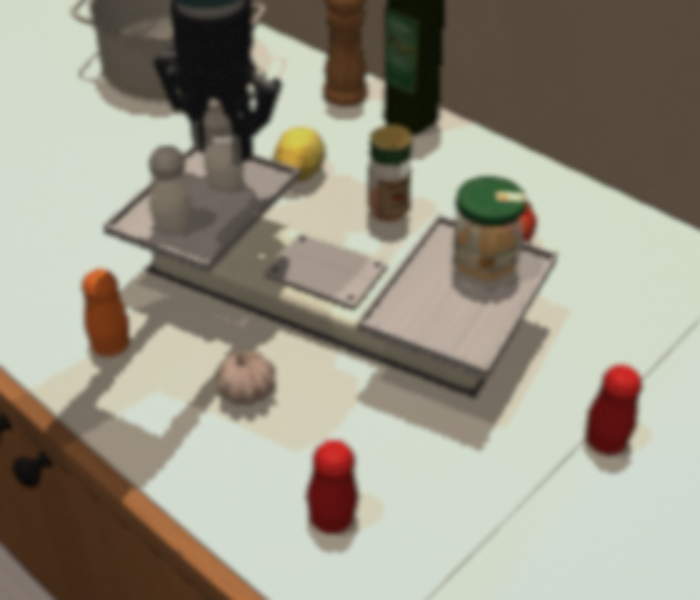

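Shaker_a stands in the left pan at (225,165), well clear of shaker_b at (168,190). The pan has sunk, so I release it slowly.

Request:
{"fn": "jog_arm", "kwargs": {
  "rows": [0,0,0,0,0,0,0.5,0,0,0,0,0,0,0.4,0,0,0,0,0,0,0.25,0,0,0,0,0,0,0.1,0,0,0,0,0,0,0]
}}

```text
clock: 8.1
eef_pos: [0.5457, 0.198, 0.1079]
tcp_rot: [[-0.97, -0.245, 0.0], [-0.245, 0.97, 0.0], [-0.0, 0.0, -1.0]]
contact_force: [0.3, 0.5, 0.7]
grip_width: 0.0855
grasp_force: 0.0
```

Request:
{"fn": "jog_arm", "kwargs": {
  "rows": [0,0,0,0,0,0,0,0,0,0,0,0,0,0,0,0,-0.02,0,0,0,0,0,0,-0.04,0,0,0,0,0,0,-0.06,0,0,0,0]
}}

```text
clock: 8.6
eef_pos: [0.5446, 0.1977, 0.1676]
tcp_rot: [[-0.97, -0.245, -0.003], [-0.245, 0.97, -0.001], [0.003, 0.0, -1.0]]
contact_force: [0.5, 0.3, -0.2]
grip_width: 0.0855
grasp_force: 0.0
```

Request:
{"fn": "jog_arm", "kwargs": {
  "rows": [0,0,-0.08,0,0,0,0,0,0,-0.08,0,0,0,0,0,-0.05,-0.05,0,0,0,0,0,-0.08,0,0,0,0,0,0,-0.08,0,0,0,0,0]
}}

```text
clock: 9.1
eef_pos: [0.5721, 0.0956, 0.2753]
tcp_rot: [[-0.969, -0.247, 0.004], [-0.247, 0.969, 0.0], [-0.004, -0.001, -1.0]]
contact_force: [-0.1, 0.9, -0.2]
grip_width: 0.0852
grasp_force: 0.0
```

Request:
{"fn": "jog_arm", "kwargs": {
  "rows": [0,-0.08,0,0,0,0,0,0,-0.08,0,0,0,0,0,0,0,0,0,0,0,0,0,0,0,0,0,0,0,0,0,0,0,0,0,0]
}}

```text
clock: 9.6
eef_pos: [0.5907, 0.0194, 0.2732]
tcp_rot: [[-0.969, -0.246, 0.0], [-0.246, 0.969, 0.001], [-0.0, 0.001, -1.0]]
contact_force: [-0.2, 0.4, 0.2]
grip_width: 0.0853
grasp_force: 0.0
```

Run:
```python
from h import *
im,d=eyes.snapshot("side");cv2.imwrite("pics/c4.png",cv2.resize(im[100:340,130:410],(700,600))[...,::-1])
for q in("shaker_a","honey_jar","pan_light"):
    for r in spotter.cut_out("side",q):
        P=cloud("side",r["mask"],d);print(q,round(r["conf"],2),np.round(r["uv"]),np.round(np.percentile(P,[3,50,97],axis=0),3).tolist())
```

```text
shaker_a 0.96 [172. 229.] [[0.334, 0.146, 0.002], [0.347, 0.155, 0.049], [0.367, 0.178, 0.088]]
shaker_a 0.86 [262. 294.] [[0.334, -0.149, 0.005], [0.345, -0.138, 0.054], [0.367, -0.12, 0.088]]
shaker_a 0.83 [220. 163.] [[0.522, 0.178, 0.082], [0.534, 0.188, 0.125], [0.553, 0.208, 0.165]]
shaker_a 0.72 [200. 177.] [[0.44, 0.165, 0.083], [0.452, 0.173, 0.124], [0.471, 0.192, 0.165]]
shaker_a 0.68 [372. 266.] [[0.556, -0.269, 0.006], [0.563, -0.255, 0.052], [0.583, -0.234, 0.088]]
honey_jar 0.96 [324. 194.] [[0.586, -0.107, 0.075], [0.599, -0.087, 0.133], [0.639, -0.052, 0.158]]
pan_light 0.88 [210. 186.] [[0.417, 0.117, 0.074], [0.494, 0.168, 0.077], [0.594, 0.255, 0.086]]
```

View pics/c4.png

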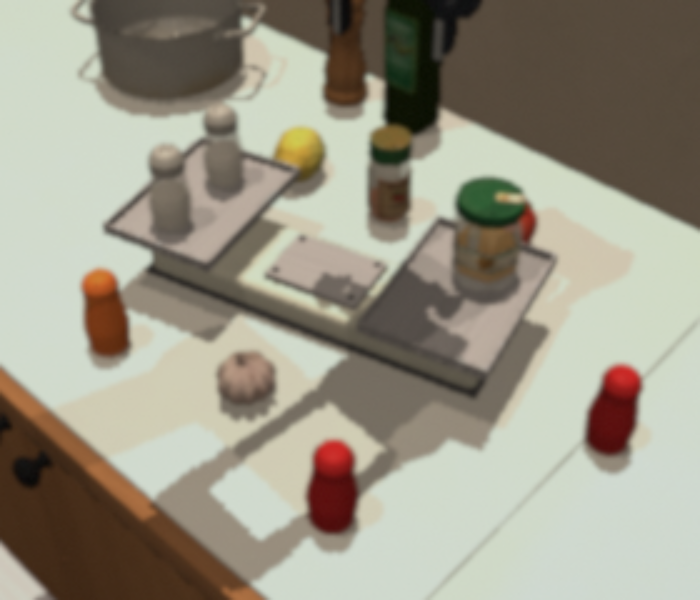

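Both shakers stand upright in the left pan at (222,150) and (170,190), and the jar stands alone in the right pan at (487,240). The left floor measures about 76 mm. The jar rose about 14 mm, which puts the right floor at about 73 mm, so the pans are level within tolerance. The arm is clear of everything.

```bash
python3 -c "
from rig import ticket;print(ticket.close_job())"
```

```text
the job is handed in; nothing more can be done
None
```

I moved shaker_a across to join shaker_b, leaving the honey jar alone in its pan; all three stood upright, the pans were level to within about 3 mm by camera, and I handed the job in about 10 s into the 42 s allowed (no verdict was returned).

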